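Tip the sherd tote into its blue corner and hold it

TASK

Take the grey tote by its yellow post, raise the post so that the tote tips up onto its blue corner by about 30 degrees, with the foot under the blue corner staying on the desk, until all three small sherds have slid together into the blue corner. Finish holding it like that, still, gripping the post: do not set it down or let go. Leave the other things on the desk where they are.

Things in the scene. Friction and masses are not known exactly. Their poses are not given: they have to be found in the camera images.
- tote: Open grey plastic sorting tote, 250 x 190 mm outside and 60 mm high, walls and floor 4 mm thick, slick inside (the sherds slide on it at a tilt of about 10 degrees), 0.3 to 0.6 kg, standing on four rubber feet 6 mm high. Origin: centre of its footprint at desk level. x runs along the 250 mm side, y along the 190 mm side, z up (out of its mouth). The yellow post stands in its +x +y corner, the blue corner is the opposite -x -y one. Raising the post takes about 2 to 4 N.
- post_top (a point): Centre of the flat top of the yellow grip post, fixed inside the tote's +x +y corner, on the tote's diagonal, 108 mm above the desk. The post is square, 24 x 24 mm, and rises 48 mm above the tote's rim; two of its faces look along the line from the blue corner to the post, the other two look across it. It can be pinched from above on either pair.
- blue_foot (a point): Outermost underside point of the rubber foot below the blue corner, on the desk. The tote pivots here when the post is raised. The diagonal line from here to the post is the direction in which the tote tips.
- blue_corner (a point): The inside of the blue-capped corner of the tote, at the tote's inner floor (10 mm above the desk when the tote is flat): the sherds shall gather here.
- sherd_m6: Small pale potsherd lying in the tote, 63 x 33 x 11 mm; origin at the centre of its underside.
- sherd_b8: Small potsherd lying in the tote, 56 x 37 x 12 mm; origin at the centre of its underside.
- sherd_b6: Small potsherd lying in the tote, 65 x 30 x 18 mm; origin at the centre of its underside.
- sherd_m8: Bystander, to be left alone: potsherd, 98 x 70 mm, at the back of the desk; origin at the centre of its underside.
- clamp_near: Bystander, to be left alone: black spring clamp with blue tips, 158 x 115 mm, lying on the right; origin at the centre of its underside.
- masking_tape: Bystander, to be left alone: roll of masking tape lying flat, 107 mm wide and 24 mm high, on the left; origin at the centre of its underside.
- sherd_m4: Bystander, to be left alone: potsherd, 97 x 94 mm, to the right of the tote; origin at the centre of its underside.
- sherd_b1: Bystander, to be left alone: potsherd, 106 x 105 mm, to the left of the tote; origin at the centre of its underside.
- grip_post: The yellow grip post, part of the tote: square, 24 x 24 mm, 98 mm long. Origin: centre of its foot on the tote's inner floor, 98 mm below post_top; its x axis looks from the blue corner outward along the diagonal, y across it, z up.
Mind the look-alikes: they are no part of the job. Leave any green, orange or purple look-alike of the sherd_m6 alone.

How it is judged (in metres and radians):
At the end, for the whole second after the job is handed in: Tote tilted 22 to 45 degrees, its yellow post gripped (over 2 N), post top over 160 mm above the desk, foot under the blue corner within 20 mm of it; origins of all three small sherds within 115 mm of the blue inside corner; tote and sherds still (under 20 mm/s) (angle between tote's own z axis and vertical between 0.38 and 0.79 rad and contact force between the fingers and grip_post above 2 N and height (world z) of post_top above 0.16 m and height (world z) of blue_foot below 0.02 m and distance between each of sherd_m6, sherd_b8, sherd_b6 and blue_corner below 0.115 m and linear speed of each of sherd_m6, sherd_b8, sherd_b6, tote below 0.02 m/s); the arm keeps its last pose, push and grip.
It fails at once if a bystander is pushed more than 20 mm from its place (distance of any of sherd_m8, sherd_m4, sherd_b1, clamp_near, masking_tape from where it was at the start of the episode above 0.02 m).
It fails at once if a sherd falls out of the tote (distance between any of sherd_m6, sherd_b8, sherd_b6 and tote above 0.19 m).
It also fails if it takes over 35 s, if anything falls off the work surface, if the arm or the gripper's body presses on something with over 40 N, if the wrist force passes 120 N, or if a joint passes its speed limit or range.

ROBOT

A 6-joint arm with a two-finger parallel gripper is mounted at the origin on a cart in front of the work surface, level with it; the furniture and walls round the work are solid. World frame = base frame: x ahead of the robot, y to its left, z up, the work surface at z = 0. Lengths are in mm, angles in rad, forces in N, time in s.
With the tool pointing down it reaches from about 300 to 1000 mm from the base axis. Payload 5.1 kg.
Tool frame: the origin (TCP) lies at the very end of the fingers, on their centre line; the grasp point (between the pads) lies 19 mm behind it; x points along the fingers, y is the direction in which the jaws open and shut, and the axes are right-handed (so a half turn about x gives the same grasp; the last joint's range is limited). The gripper opens to 95 mm and grips with 3 to 60 N. Pads are 20 mm wide; open, the fingers measure 119 mm over their backs; the gripper's body (75 mm by 180 mm) begins 59 mm behind the grasp point.
Start: joints at [-1.212, 0.124, 1.65, -0, 1.367, -0.083], TCP at [277.886, -587.592, 214.656] pointing down, gripper open.
Joint ranges: [-2.61, 2.61], [-1.02, 2.33], [0.03, 2.71], [-1.35, 4.49], [0.32, 2.68], [-2.91, 2.91]. Speed limits (rad/s): [2.57, 2.57, 3.14, 3.14, 3.14, 3.14].

INTERFACE

Orientations are given as [roll, pitch, yaw] about the fixed x, y, z axes, in that order (R = Rz(yaw) Ry(pitch) Rx(roll)).
In Python, from rig import bot, imaging gives the robot as it stands.
- The arm moves only by the tool send_rows, never from a script. Its argument "plan" is a list of rows, each a list of 7 numbers: the opening in per cent of the stroke, from 0 (shut) to 100 (fully open), then the shift along the world's x, y, z in cm, then the turn, a rotation vector about the world's x, y, z in degrees. In form: [[grip, tx, ty, tz, rx, ry, rz], ...]. A call has 1 to 8 rows; each row is the pose to reach, as a shift and turn from the pose commanded when the call began; what a row does not reach only later rows make up. A row lasts 1/12 s, in which the tool goes at most 41.7 mm and 7.16 degrees, less where a joint would pass 70% of its speed; a pose out of reach is approached as far as the arm can. A call with a gripper value outside its range is refused whole. The fingers move at their own pace and stop on an object; the grip force is fixed at half the most. Time passes only in rows, so rows that repeat a pose let the fingers close. It gives the time, the measured TCP pose, the force and the opening at its end, in the units of the state.
- bot.sense(): the state, without advancing time (a new reading comes with each control period).
- imaging.read_camera(name): name is "side" or "top" or "wrist"; returns a dict with "pixels" (400x640x3 uint8, blue, green, red), "mtx" (3x3 intrinsics, pixels), "rvec" (rotation vector, rad) and "tvec" (3), from world to camera coordinates, as OpenCV has them. Camera axes: x right, y down, z forward; pixel columns grow to the right and rows downward; lengths in mm; the calibration is good to about 2 mm. A picture is of the moment at which its call begins. There is no depth.
- bot.finish_job(): hands the job in, once; it reports no verdict.
The state is a dict: "clock": time; "joint_pos": joint angles; "dq": joint speeds; "joint_torque": joint torques, N m; "ee_pos": TCP position; "tool_rot": TCP orientation; "contact_force": force on the tool from outside, world axes, zero at the start; "moment": the same for the moment, N m; "grip_width": finger opening in mm.
Only numpy, scipy, OpenCV 4.12 (cv2) and the standard library are available. Lean on these libraries where they do the work, as an engineer would, in place of code of your own. Each camera call takes 0.05 s, during which the arm holds its last target.

## Working session

There is one attempt and no reset: what is moved stays moved. The work goes in short steps, Python scripts to look and compute and a tool call to move; the robot and the scene stay as the last step left them, time stands still between calls to the robot, and variables do not carry over. Pictures are saved under pics/ and viewed, and the job is handed in when it is done.

Besides the shell and the picture viewer there is one more tool, called after ">>>" as name(argument=value, ...), one argument or row to a line, values as JSON. send_rows: Moves the arm, as the interface text tells. Its arguments: {"type":"object","properties":{"plan":{"type":"array","items":{"type":"array","items":{"type":"number"}}}},"required":["plan"]}

```bash
ls; mkdir -p pics
python3 - <<'E'
from rig import bot, imaging
import cv2
s=bot.sense(); print({k:s[k] for k in('clock','ee_pos','tool_rot','grip_width','contact_force')})
for n in('top','side'):
    d=imaging.read_camera(n); cv2.imwrite(f'pics/{n}0.png',d['pixels']); print(n,d['mtx'],d['rvec'],d['tvec'])
E
```

```text
pics
{'clock': 0.0, 'ee_pos': array([ 277.66836396, -587.02179827,  213.42584449]), 'tool_rot': array([-1.64773665,  1.56878245,  1.9356425 ]), 'grip_width': 95.6653098364557, 'contact_force': array([-0.30739505, -0.68149071,  0.07394876])}
top [[363.74587558   0.         316.48261503]
 [  0.         363.74587558 195.49879146]
 [  0.           0.           1.        ]] [ 2.12790428 -2.12269541  0.1437409 ] [ 118.10780064  536.53575086 1110.0150579 ]
side [[434.40153058   0.         318.40392751]
 [  0.         434.40153058 200.95072668]
 [  0.           0.           1.        ]] [ 0.38405921 -2.57911758  1.50549629] [ 558.13384608  107.67899853 1426.49287331]
```

View pics/top0.png

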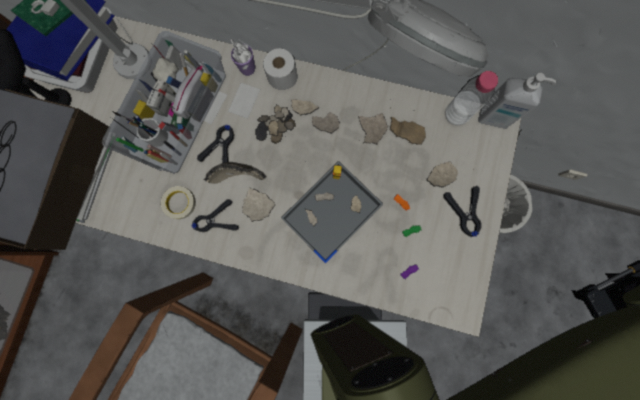

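View pics/side0.png

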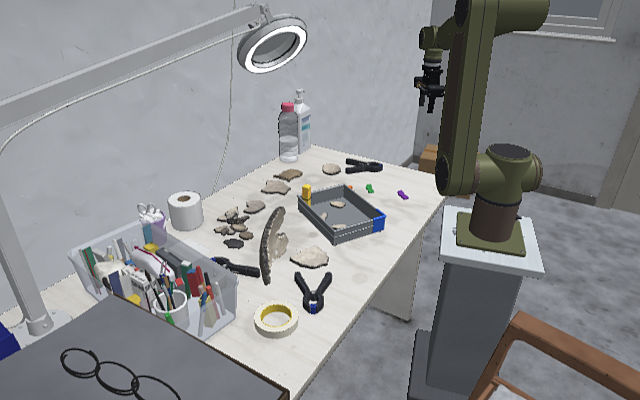

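The top view shows the tote centred near (332,213), with the yellow post at (338,170) and the blue corner at (325,260). The three pale sherds inside it, at (323,196), (311,217) and (355,204), are the ones meant. The orange (401,201), green (411,231) and purple (409,271) pieces lie outside the tote and are look-alikes. Next I'll measure the post and the blue corner.

```bash
cat > h.py <<'E'
import numpy as np, cv2
from rig import bot, imaging
def P(d): 
    R,_=cv2.Rodrigues(np.array(d['rvec'],float)); return R,np.array(d['tvec'],float).ravel()
def ray(d,px,z):
    R,t=P(d); v=R.T@np.linalg.solve(d['mtx'],[px[0],px[1],1.]); c=-R.T@t
    return c+v*(z-c[2])/v[2]
def proj(d,p): return cv2.projectPoints(np.array([p],float),np.array(d['rvec']),np.array(d['tvec']),d['mtx'],None)[0].ravel()
def tri(a,pa,b,pb):
    M=[d['mtx']@np.c_[P(d)] for d in(a,b)]
    X=cv2.triangulatePoints(M[0],M[1],np.array(pa,float).reshape(2,1),np.array(pb,float).reshape(2,1)).ravel(); return X[:3]/X[3]
def mask(img,lo,hi,box):
    h=cv2.cvtColor(img,cv2.COLOR_BGR2HSV); m=cv2.inRange(h,lo,hi); k=np.zeros_like(m); x0,y0,x1,y1=box; k[y0:y1,x0:x1]=m[y0:y1,x0:x1]; return k
E
python3 - <<'E'
from h import *
T=imaging.read_camera('top');S=imaging.read_camera('side')
for n,d,by,bb in(('top',T,(320,155,355,185),(305,240,345,268)),('side',S,(295,178,318,212),(365,198,392,238))):
    for c,lo,hi,b in(('y',(20,120,80),(35,255,255),by),('b',(100,130,40),(130,255,255),bb)):
        m=mask(d['pixels'],lo,hi,b); p=cv2.findNonZero(m).reshape(-1,2)
        print(n,c,len(p),p.mean(0),p.min(0),p.max(0), 'lowest',p[p[:,1].argmax()])
        if n=='top': print(ray(d,p.mean(0),108 if c=='y' else 66), ray(d,p[p[:,1].argmax()],66))
    x=d['pixels']; cr=x[150:275,270:400] if n=='top' else x[170:250,285:400]
    cv2.imwrite(f'pics/{n}1.png',cv2.resize(cr,None,fx=4.5,fy=4.5,interpolation=cv2.INTER_CUBIC))
E
```

```text
top y 95 [336.8        171.25263158] [333 165] [341 178] lowest [334 178]
[600.37508463  56.54104005 108.        ] [588.44328568  64.1435837   66.        ]
top b 67 [325.         255.40298507] [314 250] [336 261] lowest [324 261]
[348.73667684  92.17849325  66.        ] [332.01134096  95.19044562  66.        ]
side y 129 [306.58914729 193.79069767] [302 184] [310 205] lowest [309 205]
side b 192 [378.52604167 221.640625  ] [372 209] [385 232] lowest [372 232]
```

View pics/top1.png

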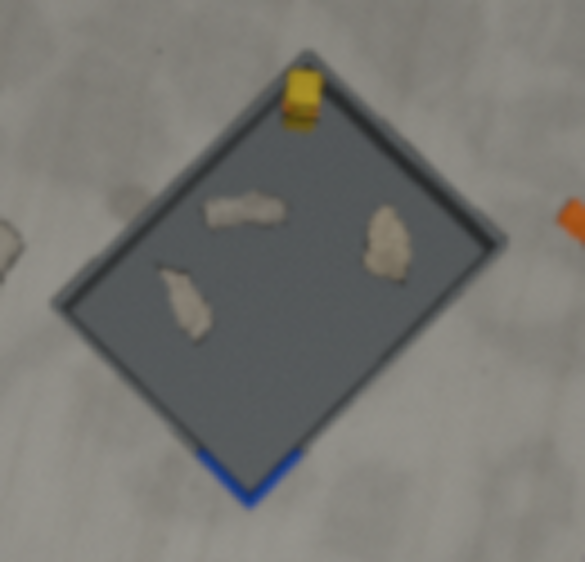

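View pics/side1.png

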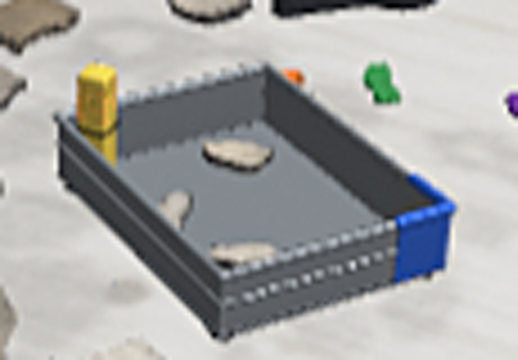

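The crops show the post's top face at about (337.5,169) in top and (306.5,185.5) in side. The tote's rim corners in top are (338,161.5), (283,217), (381.5,203) and (325.5,261.5).

Run:
```python
from h import *
T=imaging.read_camera('top');S=imaging.read_camera('side')
pt=(337.2,168.8); print('post tri',tri(T,pt,S,(306.4,185.2)),'ray',ray(T,pt,108))
c=[ray(T,p,66) for p in((338,161.2),(282.5,216.7),(325.2,261.2),(381.2,202.9))]
for p in c: print(p)
print('sides',[np.linalg.norm(c[i]-c[(i+1)%4]) for i in range(4)],'diag',np.linalg.norm(c[0]-c[2]),'dir',np.degrees(np.arctan2(*(c[0]-c[2])[[1,0]])))
print('post dir',np.degrees(np.arctan2(*(ray(T,pt,108)-c[2])[[1,0]])), 'centre',np.mean(c,0))
from scipy.spatial.transform import Rotation as R
s=bot.sense(); print(s['ee_pos'],R.from_euler('xyz',s['tool_rot']).as_matrix().round(3))
```

```text
post tri [608.99939574  55.49299621 108.19878311] ray [607.98716697  55.29645618 108.        ]
[642.63782502  51.34362043  66.        ]
[466.30872458 223.75326571  66.        ]
[331.4338408   91.55991253  66.        ]
[509.69617474 -81.3939026   66.        ]
sides [np.float64(246.61110569273026), np.float64(188.85528030487424), np.float64(248.37568695823595), np.float64(187.863600514989)] diag 313.79176207871325 dir -7.363414884075969
post dir -7.4703712752265945 centre [487.51914128  71.31572402  66.        ]
[ 277.77964306 -587.40736337  214.21449934] [[-0.     0.428 -0.904]
 [ 0.001 -0.904 -0.428]
 [-1.    -0.001 -0.   ]]
```

The measurements agree. The post top is at (608,55.4,108), the sides come out at about 248 x 188, and the diagonal runs along -7.4°. I'll pinch across the diagonal, so the tool needs to turn -32.7° about z.

>>> send_rows(
  plan=[
    [100,1.4,2.7,0,0,0,-1.5],
    [100,2.8,5.4,0,0,0,-3],
    [100,4.2,8.1,0,0,0,-4.5],
    [100,5.6,10.8,0,0,0,-6],
    [100,7,13.5,0,0,0,-7.5],
    [100,8.4,16.2,0,0,0,-9],
    [100,9.8,18.9,0,0,0,-10.5],
    [100,11.2,21.6,0,0,0,-12],
  ],
)

```text
clock: 0.97
ee_pos: [390.3, -370.2, 214.7]
tool_rot: [2.273, 1.571, -0.638]
contact_force: [0.2, 0.1, 0.1]
grip_width: 95.0
```

>>> send_rows(
  plan=[
    [100,1.4,2.7,0,0,0,-1.5],
    [100,2.8,5.4,0,0,0,-3],
    [100,4.2,8.1,0,0,0,-4.5],
    [100,5.6,10.8,0,0,0,-6],
    [100,7,13.5,0,0,0,-7.5],
    [100,8.4,16.2,0,0,0,-9],
    [100,9.8,18.9,0,0,0,-10.5],
    [100,11.2,21.6,0,0,0,-12],
  ],
)

```text
clock: 1.63
ee_pos: [502.3, -154.2, 214.8]
tool_rot: [2.582, 1.57, -0.538]
contact_force: [0.4, -0.3, -0.5]
grip_width: 95.1
```

>>> send_rows(
  plan=[
    [100,1.6,3.1,0,0,0,-1.3],
    [100,3.2,6.2,0,0,0,-2.6],
    [100,4.8,9.3,0,0,0,-4],
    [100,6.4,12.4,0,0,0,-5.3],
    [100,8,15.5,0,0,0,-6.6],
    [100,9.4,18.6,0,0,0,-8],
    [100,10.6,21.1,0,0,0,-8.7],
    [100,10.6,21.1,0,0,0,-8.7],
  ],
)

```text
clock: 2.3
ee_pos: [609.1, 59.5, 214.5]
tool_rot: [-1.705, 1.569, 1.312]
contact_force: [0.2, -0.2, -0.2]
grip_width: 95.5
```

Run:
```python
from h import *
from scipy.spatial.transform import Rotation as R
d=imaging.read_camera('wrist'); cv2.imwrite('pics/w1.png',d['pixels'])
s=bot.sense(); print(s['ee_pos'],s['joint_pos'],R.from_euler('xyz',s['tool_rot']).as_matrix().round(3))
m=mask(d['pixels'],(20,120,80),(35,255,255),(0,0,640,400)); print(cv2.findNonZero(m).reshape(-1,2).mean(0))
print('pred post top',proj(d,[608.3,55.4,108]))
```

```text
[608.3305861   57.46201385 214.38853576] [6.33227733e-03 3.94303579e-02 1.74038195e+00 3.06810876e-05
 1.36215601e+00 1.70236495e+00] [[-0.    -0.125 -0.992]
 [ 0.    -0.992  0.125]
 [-1.     0.     0.   ]]
[304.04619125 239.83063209]
pred post top [322.30324122 200.34158935]
```

View pics/w1.png

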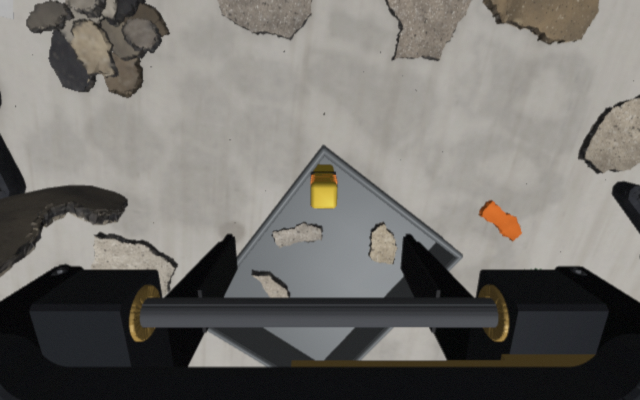

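The wrist view puts the post's top face at about (323,196), against a predicted (322,200), so it lies midway between the fingers. I'll descend to TCP z≈72, which keeps the fingers above the rim, and close.

>>> send_rows(
  plan=[
    [100,0,0,-2,0,0,0],
    [100,0,0,-4,0,0,0],
    [100,0,0,-6,0,0,0],
    [100,0,0,-8,0,0,0],
    [100,0,0,-10,0,0,0],
    [100,0,0,-12,0,0,0],
    [100,0,0,-13.6,0,0,0],
    [100,0,0,-14.2,0,0,0],
  ],
)

```text
clock: 3.02
ee_pos: [605.5, 54.1, 69.5]
tool_rot: [0.206, 1.566, -3.065]
contact_force: [-0.1, 0.1, -0.9]
grip_width: 95.2
```

>>> send_rows(
  plan=[
    [60,0,0,0,0,0,0],
    [40,0,0,0,0,0,0],
    [20,0,0,0,0,0,0],
    [0,0,0,0,0,0,0],
    [0,0,0,0,0,0,0],
    [0,0,0,0,0,0,0],
    [0,0,0,0,0,0,0],
    [0,0,0,0,0,0,0],
  ],
)

```text
clock: 3.68
ee_pos: [608.0, 55.5, 72.9]
tool_rot: [-3.092, 1.57, -0.08]
contact_force: [-0.6, -0.8, -0.2]
grip_width: 47.7
```

Run:
```python
from h import *
s=bot.sense(); print(s['clock'],s['ee_pos'],s['grip_width'],s['contact_force'])
for n in('side','wrist'):
    d=imaging.read_camera(n); x=d['pixels']; x=x[140:260,260:420] if n=='side' else x
    cv2.imwrite(f'pics/{n}2.png',cv2.resize(x,None,fx=4.5,fy=4.5,interpolation=cv2.INTER_CUBIC) if n=='side' else x)
# move deltas: TCP about foot
u=np.array([.9917,-.129,0]);foot=np.array([337.,91,0]);tcp=np.array([607.9,55.4,72.5])
from scipy.spatial.transform import Rotation as R
ax=np.cross(u,[0,0,1])
for th in range(0,33,2): r=R.from_rotvec(np.radians(th)*ax); print(th,((r.apply(tcp-foot)+foot-tcp)/10).round(2),(th*ax).round(2))
```

```text
3.6833 [607.99045431  55.4816357   72.90839179] 47.65659655562648 [-0.61168863 -0.78356264 -0.19912689]
0 [0. 0. 0.] [-0. -0.  0.]
2 [-0.27  0.03  0.95] [-0.26 -1.98  0.  ]
4 [-0.57  0.07  1.89] [-0.52 -3.97  0.  ]
6 [-0.9   0.12  2.82] [-0.77 -5.95  0.  ]
8 [-1.26  0.16  3.73] [-1.03 -7.93  0.  ]
10 [-1.66  0.22  4.63] [-1.29 -9.92  0.  ]
12 [-2.09  0.27  5.52] [ -1.55 -11.9    0.  ]
14 [-2.54  0.33  6.39] [ -1.81 -13.88   0.  ]
16 [-3.03  0.39  7.25] [ -2.06 -15.87   0.  ]
18 [-3.55  0.46  8.09] [ -2.32 -17.85   0.  ]
20 [-4.09  0.53  8.91] [ -2.58 -19.83   0.  ]
22 [-4.67  0.61  9.71] [ -2.84 -21.82   0.  ]
24 [-5.27  0.69 10.49] [ -3.1 -23.8   0. ]
26 [-5.89  0.77 11.24] [ -3.35 -25.78   0.  ]
28 [-6.55  0.85 11.98] [ -3.61 -27.77   0.  ]
30 [-7.23  0.94 12.69] [ -3.87 -29.75   0.  ]
32 [-7.93  1.03 13.38] [ -4.13 -31.73   0.  ]
```

View pics/side2.png

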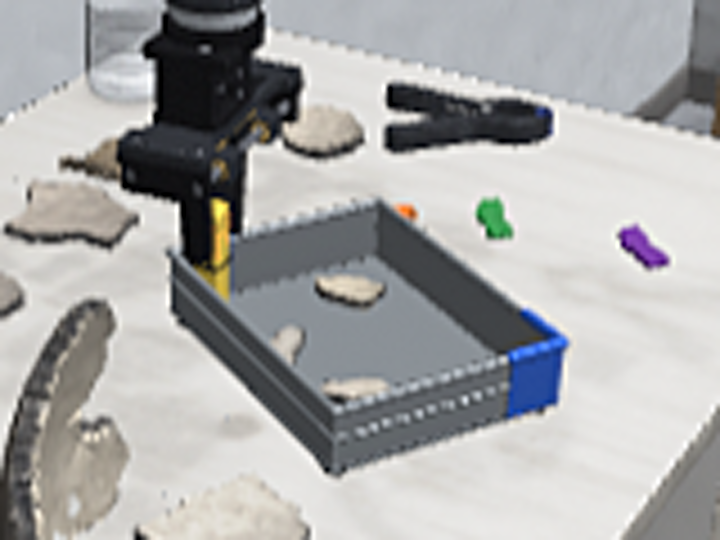

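The side crop shows the fingers either side of the post near (215,230), with the tips above the rim. The opening is still 48 mm, so I'll keep closing.

>>> send_rows(
  plan=[
    [0,0,0,0,0,0,0],
    [0,0,0,0,0,0,0],
    [0,0,0,0,0,0,0],
    [0,0,0,0,0,0,0],
    [0,0,0,0,0,0,0],
    [0,0,0,0,0,0,0],
    [0,0,0,0,0,0,0],
    [0,0,0,0,0,0,0],
  ],
)

```text
clock: 4.45
ee_pos: [607.8, 55.4, 72.6]
tool_rot: [-0.433, 1.571, 2.58]
contact_force: [-0.4, 0.1, -0.0]
grip_width: 23.8
```

The post is gripped at 23.8 mm. I'll make the first tip, to 8°, along the arc about the blue foot.

>>> send_rows(
  plan=[
    [0,-0.13,0.02,0.48,-0.13,-1,0],
    [0,-0.27,0.03,0.95,-0.26,-1.98,0],
    [0,-0.42,0.05,1.42,-0.4,-3,0],
    [0,-0.57,0.07,1.89,-0.52,-3.97,0],
    [0,-0.73,0.1,2.36,-0.65,-4.96,0],
    [0,-0.9,0.12,2.82,-0.77,-5.95,0],
    [0,-1.26,0.16,3.73,-1.03,-7.93,0],
    [0,-1.26,0.16,3.73,-1.03,-7.93,0],
  ],
)

```text
clock: 5.12
ee_pos: [594.6, 57.2, 111.2]
tool_rot: [3.141, 1.429, -0.129]
contact_force: [0.2, 0.0, -5.8]
grip_width: 23.7
```

Run:
```python
from h import *
s=bot.sense(); print(s['clock'],s['ee_pos'],s['grip_width'],s['contact_force'],s['moment'])
d=imaging.read_camera('side'); x=d['pixels'][140:260,260:420]
cv2.imwrite('pics/side3.png',cv2.resize(x,None,fx=4.5,fy=4.5,interpolation=cv2.INTER_CUBIC))
```

```text
5.1167 [594.55177802  57.20018073 111.20399552] 23.74610316706321 [ 0.24792421  0.03268582 -5.84128644] [ 0.05616549 -0.24230344  0.02416071]
```

View pics/side3.png

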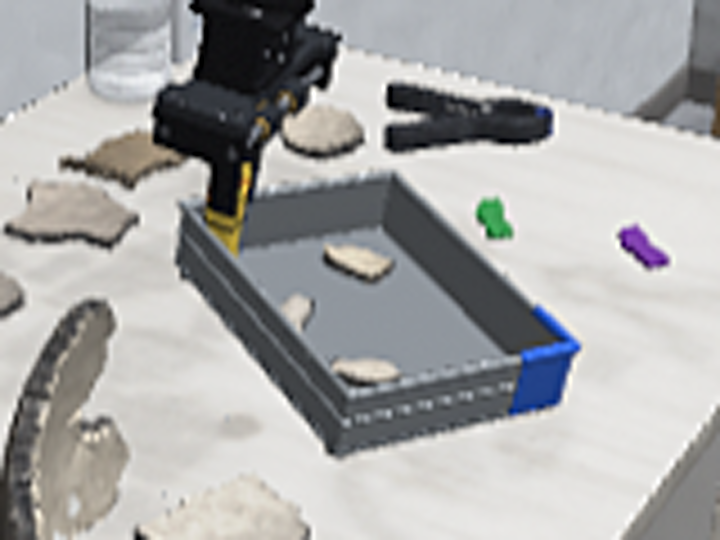

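The tote tips about its blue corner and the foot is still on the desk. The force is small. I'll go on gently to 16°.

>>> send_rows(
  plan=[
    [0,-0.2,0.03,0.45,-0.13,-1,0],
    [0,-0.4,0.06,0.9,-0.26,-1.99,0],
    [0,-0.61,0.08,1.34,-0.4,-3,0],
    [0,-0.83,0.11,1.79,-0.52,-3.97,0],
    [0,-1.05,0.14,2.23,-0.65,-5,0],
    [0,-1.28,0.17,2.66,-0.78,-5.95,0],
    [0,-1.52,0.2,3.1,-0.9,-7,0],
    [0,-1.77,0.23,3.52,-1.03,-7.94,0],
  ],
)

```text
clock: 5.83
ee_pos: [577.2, 59.3, 145.4]
tool_rot: [3.141, 1.29, -0.129]
contact_force: [-0.0, -0.4, -4.7]
grip_width: 24.0
```

>>> send_rows(
  plan=[
    [0,0,0,0,0,0,0],
    [0,0,0,0,0,0,0],
    [0,0,0,0,0,0,0],
    [0,0,0,0,0,0,0],
    [0,0,0,0,0,0,0],
    [0,0,0,0,0,0,0],
    [0,0,0,0,0,0,0],
    [0,0,0,0,0,0,0],
  ],
)

```text
clock: 6.5
ee_pos: [577.7, 59.3, 145.1]
tool_rot: [3.141, 1.292, -0.129]
contact_force: [0.3, 0.5, -5.5]
grip_width: 24.2
```

Run:
```python
from h import *
d=imaging.read_camera('side'); x=d['pixels'][140:260,260:420]
cv2.imwrite('pics/side4.png',cv2.resize(x,None,fx=4.5,fy=4.5,interpolation=cv2.INTER_CUBIC))
```

```text
(no output)
```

View pics/side4.png

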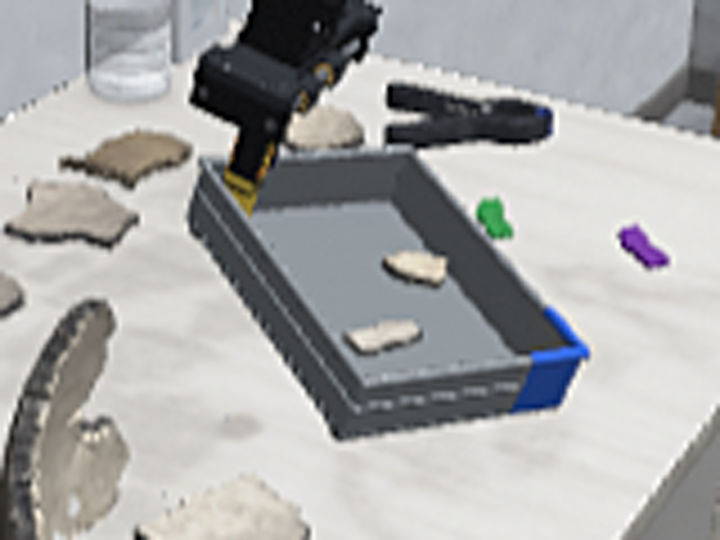

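Two sherds have moved to about (418,265) and (385,335). The third is hidden behind the near wall. A force of 5.5 N is more than expected, so I'll check that the blue foot is still down.

Run:
```python
from h import *
from scipy.spatial.transform import Rotation as R
T=imaging.read_camera('top');S=imaging.read_camera('side')
u=np.array([.9917,-.129,0]);ax=np.cross(u,[0,0,1]);foot=np.array([337.,91,0])
c0=ray(T,(325.2,261.2),60) # irrelevant now
corner=np.array([330.3,91.7,60.]); low=np.array([330.3,91.7,6.])
for th in(0,16):
    r=R.from_rotvec(np.radians(th)*ax)
    for n,p in(('rim',corner),('low',low),('foot',foot)):
        q=r.apply(p-foot)+foot; print(th,n,q.round(1),'top',proj(T,q).round(1),'side',proj(S,q).round(1),'side crop',((proj(S,q)-[260,140]+.5)*4.5).round(0))
x=S['pixels'][200:245,350:410]; cv2.imwrite('pics/side5.png',cv2.resize(x,None,fx=12,fy=12,interpolation=cv2.INTER_CUBIC))
x=T['pixels'][150:280,265:400]; cv2.imwrite('pics/top5.png',cv2.resize(x,None,fx=4.5,fy=4.5,interpolation=cv2.INTER_CUBIC))
```

```text
0 rim [330.3  91.7  60. ] top [325.2 261.5] side [385.6 215.9] side crop [567. 344.]
0 low [330.3  91.7   6. ] top [325.2 261.2] side [384.1 230. ] side crop [561. 407.]
0 foot [337.  91.   0.] top [325.4 259.1] side [381.9 231. ] side crop [551. 412.]
16 rim [314.2  93.8  55.8] top [324.5 266.9] side [390.4 218.2] side crop [589. 354.]
16 low [328.9  91.9   3.9] top [325.1 261.7] side [384.4 230.6] side crop [562. 410.]
16 foot [337.  91.   0.] top [325.4 259.1] side [381.9 231. ] side crop [551. 412.]
```

View pics/side5.png

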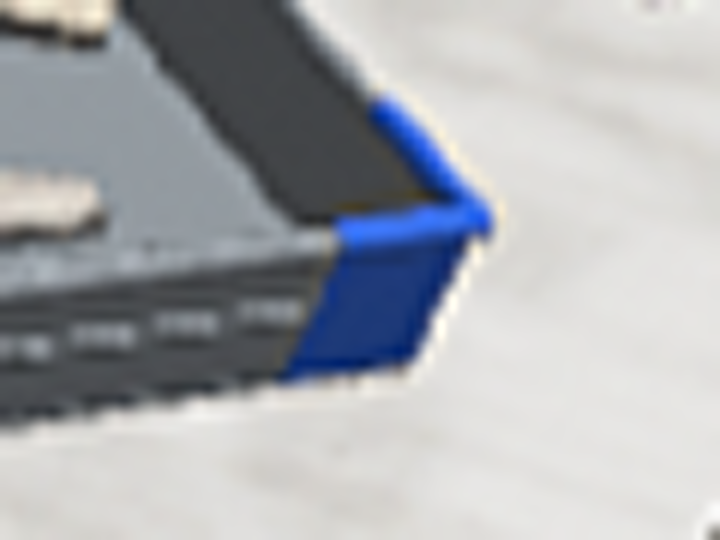

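View pics/top5.png

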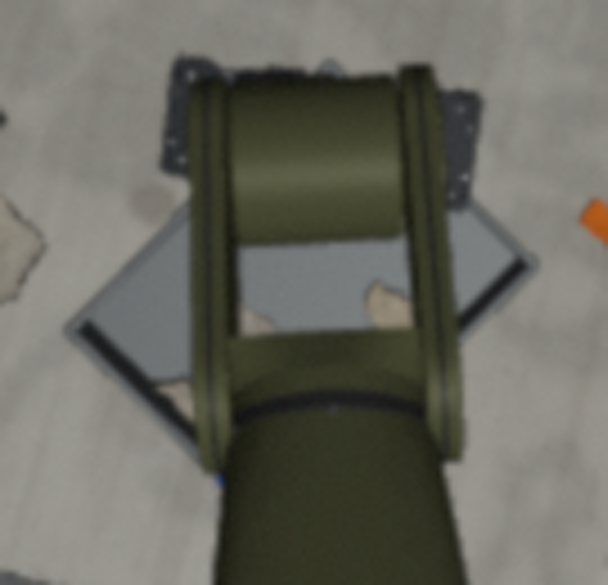

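The blue lower corner sits at side (383.8,230.5) against a predicted (384.4,230.6), so the foot is within about 2 mm of the desk. I'll continue to 24° with the arc set about 2 mm lower.

>>> send_rows(
  plan=[
    [0,-0.26,0.03,0.35,-0.13,-1,0],
    [0,-0.52,0.07,0.7,-0.26,-1.98,0],
    [0,-0.79,0.1,1.1,-0.4,-3,0],
    [0,-1.06,0.14,1.46,-0.52,-3.96,0],
    [0,-1.35,0.18,1.86,-0.65,-5,0],
    [0,-1.64,0.22,2.26,-0.78,-5.95,0],
    [0,-1.94,0.26,2.65,-0.9,-7,0],
    [0,-2.24,0.3,3.04,-1.04,-7.93,0],
  ],
)

```text
clock: 7.32
ee_pos: [555.2, 62.4, 176.6]
tool_rot: [3.141, 1.149, -0.129]
contact_force: [2.2, -0.1, -0.3]
grip_width: 23.9
```

>>> send_rows(
  plan=[
    [0,0,0,0,0,0,0],
    [0,0,0,0,0,0,0],
    [0,0,0,0,0,0,0],
    [0,0,0,0,0,0,0],
    [0,0,0,0,0,0,0],
    [0,0,0,0,0,0,0],
  ],
)

```text
clock: 7.82
ee_pos: [555.6, 62.3, 175.7]
tool_rot: [3.141, 1.152, -0.129]
contact_force: [3.4, -0.2, 1.0]
grip_width: 23.7
```

The foot now bears on the desk, since the vertical load at the tool dropped. On to about 31°.

>>> send_rows(
  plan=[
    [0,-0.31,0.04,0.4,-0.13,-1,0],
    [0,-0.62,0.08,0.8,-0.25,-1.98,0],
    [0,-0.95,0.12,1.17,-0.38,-3,0],
    [0,-1.28,0.16,1.55,-0.51,-3.97,0],
    [0,-1.62,0.2,1.91,-0.64,-5,0],
    [0,-1.96,0.25,2.27,-0.77,-5.95,0],
    [0,-2.31,0.29,2.63,-0.9,-6.95,0],
    [0,-2.31,0.29,2.63,-0.9,-6.95,0],
  ],
)

```text
clock: 8.48
ee_pos: [530.5, 65.4, 201.2]
tool_rot: [3.141, 1.03, -0.129]
contact_force: [0.9, -0.1, -4.3]
grip_width: 23.6
```

>>> send_rows(
  plan=[
    [0,0,0,0,0,0,0],
    [0,0,0,0,0,0,0],
    [0,0,0,0,0,0,0],
    [0,0,0,0,0,0,0],
    [0,0,0,0,0,0,0],
    [0,0,0,0,0,0,0],
    [0,0,0,0,0,0,0],
    [0,0,0,0,0,0,0],
  ],
)

```text
clock: 9.15
ee_pos: [532.1, 65.1, 201.6]
tool_rot: [3.141, 1.03, -0.13]
contact_force: [-0.6, -1.1, -5.6]
grip_width: 24.1
```

Run:
```python
from h import *
S=imaging.read_camera('side');T=imaging.read_camera('top');W=imaging.read_camera('wrist')
x=S['pixels'][130:250,280:420]; cv2.imwrite('pics/side6.png',cv2.resize(x,None,fx=4.8,fy=4.8,interpolation=cv2.INTER_CUBIC))
cv2.imwrite('pics/w6.png',W['pixels'])
x=T['pixels'][150:280,265:400]; cv2.imwrite('pics/top6.png',cv2.resize(x,None,fx=4.5,fy=4.5,interpolation=cv2.INTER_CUBIC))
```

```text
(no output)
```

View pics/side6.png

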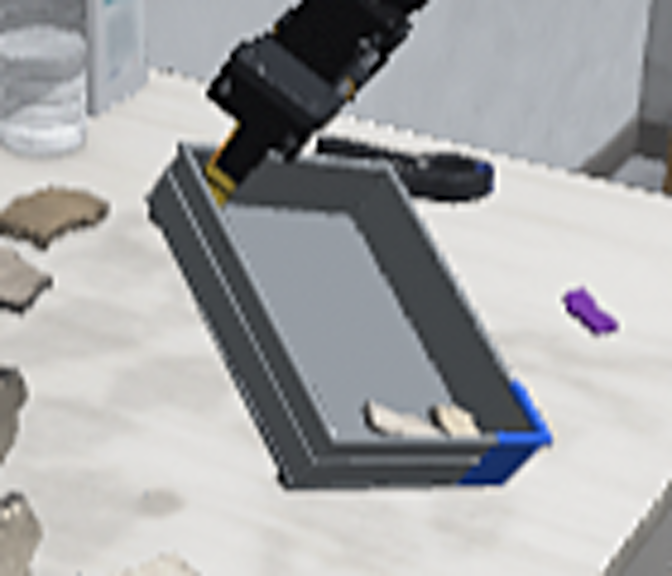

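View pics/w6.png

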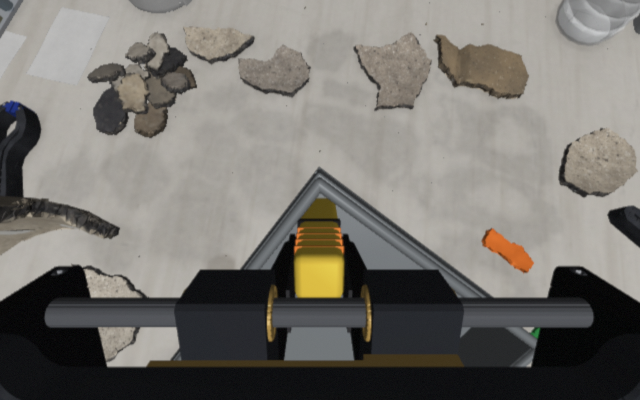

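View pics/top6.png

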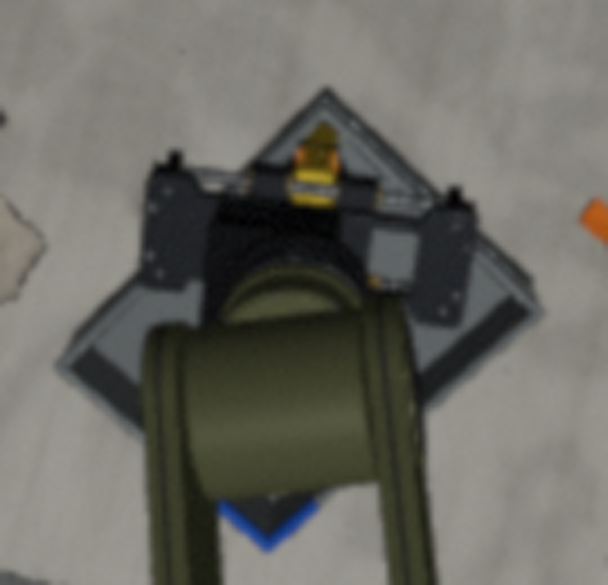

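The side crop shows sherds at (395,415) and (455,420) against the short wall beside the blue corner. The third isn't visible and may be behind the near wall. I'll lower the foot about 1 mm, then put the visible ones on the tilted floor plane.

>>> send_rows(
  plan=[
    [0,0,0,-0.06,0,0,0],
    [0,0,0,-0.12,0,0,0],
    [0,0,0,-0.12,0,0,0],
    [0,0,0,-0.12,0,0,0],
    [0,0,0,-0.12,0,0,0],
    [0,0,0,-0.12,0,0,0],
  ],
)

```text
clock: 9.8
ee_pos: [532.4, 65.2, 201.2]
tool_rot: [3.141, 1.029, -0.129]
contact_force: [0.8, 0.9, -2.6]
grip_width: 23.9
```

```bash
cat > f.py <<'E'
from h import *
from scipy.spatial.transform import Rotation as R
def frame(th):
    u=np.array([.9917,-.129,0]);ax=np.cross(u,[0,0,1]);foot=np.array([337.,91,0])
    r=R.from_rotvec(np.radians(th)*ax)
    # tote frame: yaw so that (125,95) diag points along u, corner at centre - ...
    yaw=np.arctan2(-.129,.9917)-np.arctan2(95,125)
    # check handedness with left corner (466,223)= (-125,+95)
    r0=R.from_euler('z',yaw); c0=np.array([486.5,71.5,0])
    def w(p): return r.apply(r0.apply(p)+c0-foot)+foot
    def inv(q): return r0.inv().apply(r.inv().apply(np.array(q)-foot)+foot-c0)
    return w,inv,r
def floorhit(d,px,th,h):
    w,inv,r=frame(th); Rm,t=P(d); c=-Rm.T@t; v=Rm.T@np.linalg.solve(d['mtx'],[px[0],px[1],1.])
    a=inv(c);b=inv(c+v)-a; return a+b*(h-a[2])/b[2]
E
python3 - <<'E'
from f import *
th=31
w,inv,r=frame(0); print('left corner',w([-125,95,60]),'post',w([125,95,60]))
w,inv,r=frame(th)
s=bot.sense(); print(s['clock'],s['contact_force'],s['ee_pos'],s['grip_width'])
S=imaging.read_camera('side')
x=S['pixels'][200:240,330:400]; cv2.imwrite('pics/side7.png',cv2.resize(x,None,fx=11,fy=11,interpolation=cv2.INTER_CUBIC))
for n,p in(('blue rim',[-125,-95,60]),('left rim',[-125,95,60]),('left low',[-125,95,6]),('right rim',[125,-95,60])): print(n,proj(S,w(p)).round(1))
for px in((362.3,216.5),(374.8,217.5)):
    q=floorhit(S,px,th,16); print(px,q.round(0),np.linalg.norm(q[:2]-[-121,-91]))
# hidden floor: floor points line-of-sight blocked by short wall top inner edge x=-121
for y in(-80,-40,0,40,80):
    q=floorhit(S,proj(S,w([-121,y,60])),th,10); print('edge at y',y,'-> floor hit',q.round(0))
E
```

```text
left corner [464.32669993 226.9295492   60.        ] post [642.19150401  51.24770191  60.        ]
9.8 [ 0.82147879  0.90159988 -2.59288839] [532.35378521  65.22067646 201.1556507 ] 23.91200380207527
blue rim [394.1 221.1]
left rim [349.9 221.3]
left low [340.5 232.2]
right rim [361.1 164.5]
(362.3, 216.5) [-72. -19.  16.] 87.32634112001502
(374.8, 217.5) [-76. -73.  16.] 48.37082150573339
edge at y -80 -> floor hit [ -83. -148.   10.]
edge at y -40 -> floor hit [ -83. -105.   10.]
edge at y 0 -> floor hit [-83. -62.  10.]
edge at y 40 -> floor hit [-83. -20.  10.]
edge at y 80 -> floor hit [-83.  23.  10.]
```

View pics/side7.png

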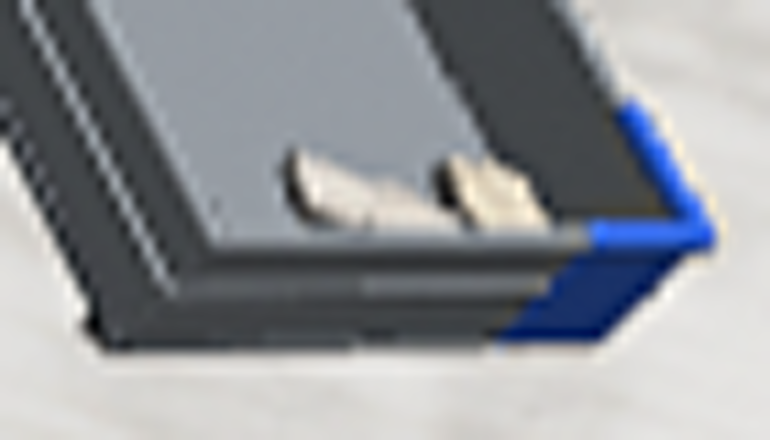

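Run:
```python
from f import *
T=imaging.read_camera('top'); S=imaging.read_camera('side')
w,inv,r=frame(31)
x=T['pixels'][215:285,270:360]; cv2.imwrite('pics/top8.png',cv2.resize(x,None,fx=8,fy=8,interpolation=cv2.INTER_CUBIC))
for y in(91,60,40,20,0,-20,-40): print(y,[((proj(T,w([-121,y,h]))+.5-[270,215])*8).round(0) for h in(10,20)],((proj(T,w([-85,y,10]))+.5-[270,215])*8).round(0))
```

```text
91 [array([103.,  76.]), array([98., 88.])] [164.  17.]
60 [array([162., 128.]), array([158., 139.])] [224.  69.]
40 [array([200., 161.]), array([197., 173.])] [262. 102.]
20 [array([238., 193.]), array([235., 206.])] [300. 136.]
0 [array([276., 226.]), array([273., 238.])] [338. 169.]
-20 [array([313., 258.]), array([310., 271.])] [375. 202.]
-40 [array([350., 290.]), array([348., 303.])] [413. 234.]
```

View pics/top8.png

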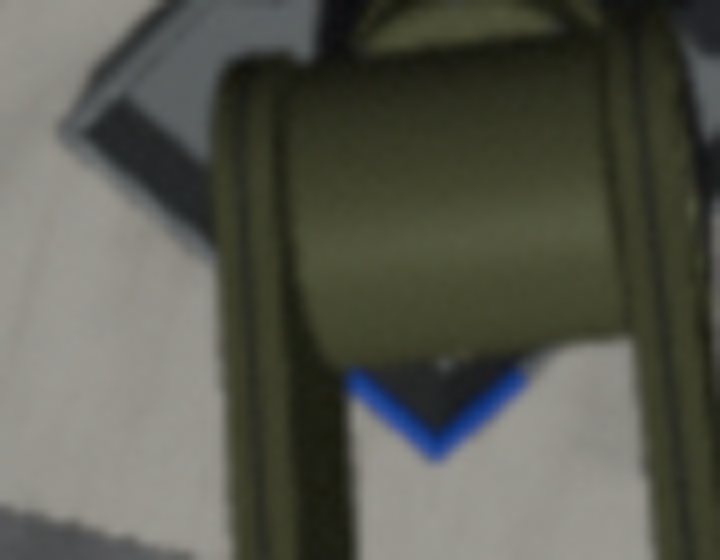

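No sherd shows in the visible strip along the short wall (tote y > 33 mm), and a pale spot shows right at the blue corner at (447,365). The hidden sherd therefore has to lie along the wall within about 97 mm of the corner. I'll hold and check that everything is still.

>>> send_rows(
  plan=[
    [0,0,0,0,0,0,0],
    [0,0,0,0,0,0,0],
    [0,0,0,0,0,0,0],
    [0,0,0,0,0,0,0],
    [0,0,0,0,0,0,0],
    [0,0,0,0,0,0,0],
    [0,0,0,0,0,0,0],
    [0,0,0,0,0,0,0],
  ],
)

```text
clock: 10.62
ee_pos: [532.3, 65.2, 200.9]
tool_rot: [3.141, 1.029, -0.129]
contact_force: [0.8, -0.8, -2.0]
grip_width: 23.8
```

Run:
```python
from f import *
A=imaging.read_camera('side')['pixels']
for i in range(6): B=imaging.read_camera('side')
d=cv2.absdiff(A,B['pixels'])[130:245,300:400]; print('diff max',d.max(),d.mean())
o=cv2.imread('pics/side7.png'); n=cv2.resize(B['pixels'][200:240,330:400],None,fx=11,fy=11,interpolation=cv2.INTER_CUBIC); print('vs side7',cv2.absdiff(o,n).mean(),cv2.absdiff(o,n).max())
# post top height from tool
s=bot.sense(); x=R.from_euler('xyz',s['tool_rot']).as_matrix()[:,0]; print('tilt',np.degrees(np.arccos(-x[2])),'post top',s['ee_pos']-x*(108-72.5),s['contact_force'],s['grip_width'],s['dq'].round(4))
t0=cv2.imread('pics/top0.png'); t=imaging.read_camera('top')['pixels']; D=cv2.absdiff(t0,t).max(2)
for nm,(a,b,c,e) in dict(m4=(425,155,462,192),b1=(238,183,274,225),clamp=(440,182,485,240),tape=(160,182,196,220),m8=(355,108,390,145),m8b=(388,112,430,148)).items(): print(nm,D[b:e,a:c].mean())
```

```text
diff max 48 0.6339130434782608
vs side7 1.22581955922865 51
tilt 31.044636945442907 post top [514.12706908  67.56458748 231.36785029] [ 1.34190652 -0.08856268 -0.47309702] 24.276689343232423 [-0.0009 -0.0004  0.0016  0.0014 -0.0009 -0.0005]
m4 5.301680058436816
b1 5.529761904761905
clamp 4.867049808429119
tape 5.517543859649122
m8 4.954440154440155
m8b 4.808201058201059
```

There is a small difference at a few pixels, so I'll see whether anything is creeping.

Run:
```python
from f import *
g=lambda: cv2.cvtColor(imaging.read_camera('side')['pixels'],cv2.COLOR_BGR2GRAY).astype(np.float32)
A=g();
for k in range(3):
    for i in range(5): B=g()
    out=[]
    for nm,(x0,y0,x1,y1) in dict(sherds=(352,208,382,224),blue=(370,205,400,236),tote=(310,155,390,235),ref=(320,60,440,150)).items():
        p,c=cv2.phaseCorrelate(A[y0:y1,x0:x1],B[y0:y1,x0:x1]); D=cv2.absdiff(A,B)[y0:y1,x0:x1]; i=np.unravel_index(D.argmax(),D.shape); out.append((nm,np.round(p,3),D.max(),(x0+i[1],y0+i[0])))
    print(bot.sense()['clock'],bot.sense()['contact_force'].round(1),out)
cv2.imwrite('pics/side9.png',cv2.resize(imaging.read_camera('side')['pixels'][130:250,280:420],None,fx=4.8,fy=4.8,interpolation=cv2.INTER_CUBIC))
```

```text
11.3167 [ 0.9 -0.5  0.5] [('sherds', array([0.013, 0.187]), np.float32(38.0), (np.int64(358), np.int64(220))), ('blue', array([ 0.027, -0.003]), np.float32(17.0), (np.int64(380), np.int64(231))), ('tote', array([-0.006,  0.021]), np.float32(47.0), (np.int64(340), np.int64(161))), ('ref', array([0.01 , 0.007]), np.float32(111.0), (np.int64(413), np.int64(110)))]
11.5667 [ 2.1 -0.2  0.4] [('sherds', array([-0.032,  0.142]), np.float32(73.0), (np.int64(372), np.int64(220))), ('blue', array([-0.052,  0.027]), np.float32(73.0), (np.int64(372), np.int64(220))), ('tote', array([-0.002,  0.013]), np.float32(73.0), (np.int64(372), np.int64(220))), ('ref', array([0.041, 0.009]), np.float32(111.0), (np.int64(413), np.int64(110)))]
11.8167 [ 2.4 -0.1 -0.6] [('sherds', array([-0.119, -0.16 ]), np.float32(71.0), (np.int64(372), np.int64(220))), ('blue', array([-0.128,  0.05 ]), np.float32(71.0), (np.int64(372), np.int64(220))), ('tote', array([-0.001, -0.013]), np.float32(71.0), (np.int64(372), np.int64(220))), ('ref', array([ 0.036, -0.016]), np.float32(114.0), (np.int64(407), np.int64(111)))]
```

View pics/side9.png

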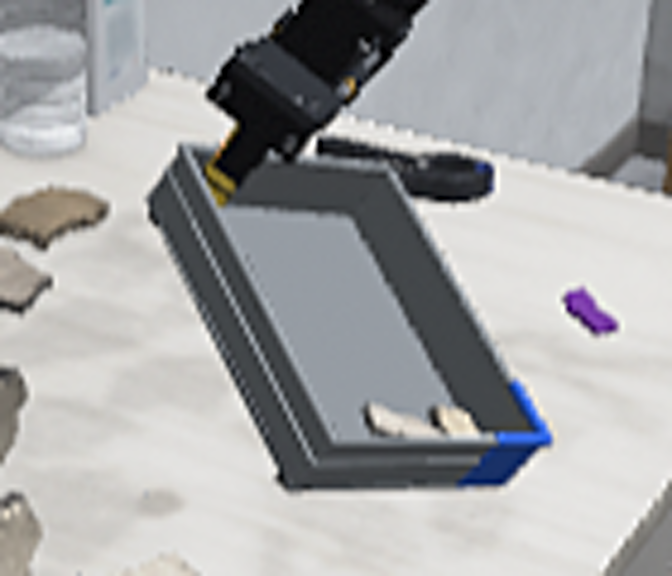

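Any remaining motion is below a pixel, so less than about 3 mm/s. I'll let it settle a little longer, then check once more.

>>> send_rows(
  plan=[
    [0,0,0,0,0,0,0],
    [0,0,0,0,0,0,0],
    [0,0,0,0,0,0,0],
    [0,0,0,0,0,0,0],
    [0,0,0,0,0,0,0],
    [0,0,0,0,0,0,0],
    [0,0,0,0,0,0,0],
    [0,0,0,0,0,0,0],
  ],
)

```text
clock: 12.53
ee_pos: [532.2, 65.2, 200.9]
tool_rot: [3.141, 1.029, -0.129]
contact_force: [2.3, -0.7, 0.4]
grip_width: 23.9
```

>>> send_rows(
  plan=[
    [0,0,0,0,0,0,0],
    [0,0,0,0,0,0,0],
    [0,0,0,0,0,0,0],
    [0,0,0,0,0,0,0],
    [0,0,0,0,0,0,0],
    [0,0,0,0,0,0,0],
    [0,0,0,0,0,0,0],
    [0,0,0,0,0,0,0],
  ],
)

```text
clock: 13.2
ee_pos: [532.2, 65.2, 200.8]
tool_rot: [3.141, 1.029, -0.129]
contact_force: [3.0, -0.6, 0.1]
grip_width: 23.6
```

Run:
```python
from f import *
g=lambda: imaging.read_camera('side')['pixels']
A=g()
for i in range(12): B=g()
C=cv2.absdiff(A,B)[205:235,345:400]; print(C.max(),C.mean())
a,b=[cv2.resize(x[205:235,345:400],None,fx=7,fy=10,interpolation=cv2.INTER_CUBIC) for x in(A,B)]
cv2.imwrite('pics/cmp.png',np.hstack([a,b])); s=bot.sense(); print(s['clock'],s['contact_force'],s['grip_width'])
```

```text
39 0.6244444444444445
13.85 [ 3.43612707 -0.67015329  0.29675674] 23.95796804096493
```

View pics/cmp.png

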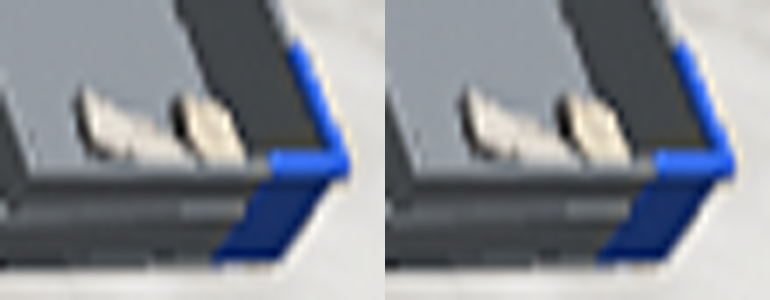

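The two crops, taken 0.6 s apart, show the sherds in the same place, the corner foot on the desk and the grip holding at 24 mm. I'll hand it in.

```bash
python3 -c "
from rig import bot
print(bot.finish_job())"
```

```text
the job is handed in; nothing more can be done
None
```

I gripped the yellow post across the diagonal and tipped the tote about its blue foot to 31°. I handed the job in at about 13.9 s, still holding it there.

**Final checks that passed**
- **Tilt and height:** the tool tilt was 31.0° and the post top worked out at about 231 mm.
- **Grip:** the fingers held the post at an opening of 24 mm. I could not read the grip force itself.
- **Blue foot:** at the last 1.2 mm lowering, the load at the tool fell from about 5.6 N to near zero, so the foot is bearing on the desk. The blue corner looked unchanged in the side view at the end. Just before that, and at 16°, the foot was probably barely touching: 5.5 N is more than the 2 to 4 N expected, though the camera put it within about 2 mm of the desk.
- **Stillness:** two side pictures 0.6 s apart looked the same, with motion well under a pixel, so a few mm/s at most. The sideways force at the tool was still rising slowly, to about 3.4 N.
- **Bystanders:** a before-and-after comparison of the top view showed only low, even differences at each one, with no sign that any had moved.

**Not fully confirmed**
- **Sherds in the corner:** two of the three were seen at about 48 and 87 mm from the blue inside corner, measured from their visible parts.
- **The third sherd:** it was hidden behind the near wall and the arm. The part of the wall strip I could see was empty, which puts it within about 97 mm of the corner, but I did not see it directly.

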